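# Wedge up the sagging stirrer

### The job

The magnetic stirrer that carries the dark bottle has lost its front feet and rocks. Push the yellow wedge, lying flat and thin end first, straight in under the middle of that stirrer's front edge (the edge towards the robot) until it jams tight and takes the weight, without jacking the stirrer up by more than a few millimetres, then let go and leave it there. Leave the blue shim, the orange stopper and the beaker where they are.

Things in the scene. Friction and masses are not known exactly. Their poses are not given: they have to be found in the camera images.
- wedge: yellow plastic wedge, 130 mm long, 34 mm wide, flat underside; height grows evenly from 5 mm at the thin end to 28 mm at the thick end (the heel); 70 g. Origin: centre of its underside; its +x axis points to the thin end (heel at x = -65 mm, thin end at x = +65 mm), z up. Lies flat on the bench
- wedge_tip (a point): middle of the wedge's thin end, at its underside; axes as the wedge's
- front_edge (a point): middle of the lower front edge of the stirrer with the dark bottle, 14 mm above the bench. +x points level from the edge in under the stirrer (the way to push the wedge), y along the edge, z up. The space underneath is free for 110 mm in from the edge. The wedge first touches the edge when its thin end is 51 mm in
- stirrer: the stirrer with the dark bottle: grey housing 150 mm wide (y), 190 mm deep (x), 14 to 56 mm above the bench, round white plate to 64 mm, bottle 94 mm across fixed on it, starting 68 mm behind the front edge, top 227 mm up. A blue knob sticks 14 mm out of the front face 50 mm to the -y side, 24 to 48 mm up. Origin: on the bench under the middle of the housing, x as front_edge
- tilt (a joint): how far the front of that stirrer is lifted about its rear feet (135 mm behind the front edge), rad: 0 as found (level, held by a hidden centre foot), 0.01 lifts the front edge 1.35 mm. Pushing takes under 2 N until the wedge touches, then 4 to 12 N, and 3 to 4 N more for each further 10 mm, which lifts the edge 1.8 mm; it stays when let go
- good_stirrer: bystander: the same kind of stirrer with a clear, whitish bottle, standing firmly on its four feet, fixed. Origin: on the bench under the middle of its housing (150 x 190 mm), +x away from its front
- shim: bystander: thin blue wedge, 110 x 34 mm, 3 to 10 mm high, too thin for the gap. Origin: centre of its underside
- stopper: bystander: orange rubber stopper, 48 mm across, 35 mm high. Origin: centre of its underside
- beaker: bystander: small glass beaker, 54 mm across, 70 mm high, standing between the two stirrers. Origin: centre of its underside
Things that resemble listed ones, but are neither listed nor needed, are in the scene too. Of the things that look like the wedge, take the one that is farthest to the robot's left at the start.

How it is judged:
On the way:
1. the thin end of the wedge is under the middle of the front edge, close to the bench (x of wedge_tip in the frame of front_edge above 0.015 m and height (world z) of wedge_tip below 0.012 m and y of wedge_tip in the frame of front_edge between -0.03 and 0.03 m), for 0.1 s.
At the end, for the whole second after the job is handed in: Yellow wedge released, at rest, flat within 6 degrees, thin end 40 to 95 mm under the front edge of the dark-bottle stirrer, within 30 mm of its middle and 15 degrees of straight in, pressed by the stirrer with over 2 N, the stirrer tilted under 0.045 rad (edge lifted under 6 mm) (x of wedge_tip in the frame of front_edge between 0.04 and 0.095 m and y of wedge_tip in the frame of front_edge between -0.03 and 0.03 m and angle between the x axis of wedge and the x axis of front_edge, either way round below 0.26 rad and angle between wedge's own z axis and vertical below 0.1 rad and contact force between wedge and tilt above 2 N and value of joint tilt below 0.045 rad and linear speed of wedge below 0.01 m/s); the robot touches nothing.
It fails at once if the shim is moved more than 30 mm (distance of shim from where it was at the start of the episode above 0.03 m).
It fails at once if the stopper is moved more than 30 mm (distance of stopper from where it was at the start of the episode above 0.03 m).
It fails at once if the beaker is moved more than 30 mm (distance of beaker from where it was at the start of the episode above 0.03 m).
It also fails if it takes over 38 s, if anything falls off the work surface, if the arm or the gripper's body presses on something with over 40 N, if the wrist force passes 120 N, or if a joint passes its speed limit or range.

### The arm

A 7-joint arm with a two-finger parallel gripper is mounted at the origin on the work surface. World frame = base frame: x ahead of the robot, y to its left, z up, the work surface at z = 0. Lengths are in m, angles in rad, forces in N, time in s.
With the tool pointing down it reaches from about 0.425 to 0.875 m from the base axis. Payload 4.7 kg.
Tool frame: the origin (TCP) lies on the front face of the gripper's body, between the roots of the fingers; the fingertips stand 73 mm ahead of it and the grasp point (between the pads) lies 54 mm ahead of it; z points along the fingers, y is the line along which they close (so a half turn about z gives the same grasp; the last joint's range is limited). The gripper opens to 85 mm and grips with 20 to 120 N. Pads are 22 mm wide; open, the fingers measure 114 mm over their backs; the gripper's body (76 mm by 85 mm) begins 54 mm behind the grasp point. The pads swing forward as they close: fully open they stand 13 mm farther back than shut.
Start: joints at [1.195, 0.321, -0.07, 1.45, 0.023, 1.371, -0.057], TCP at [0.247, -0.601, 0.304] pointing down, gripper open.
Joint ranges: [-2.86, 2.86], [-0.3, 2.09], [-1.38, 1.24], [0.06, 2.45], [-1.56, 4.7], [0.09, 2.05], [-2.69, 2.69]. Speed limits (rad/s): [2.57, 2.57, 3.14, 3.14, 3.14, 3.14, 3.14].

### API

Orientations are given as a unit quaternion [w, x, y, z].
In Python, from rig import bot gives the robot as it stands. The module is installed in compiled form; this text tells all that it offers.
- The arm moves only by the tool send_rows, never from a script. Its argument "motion" is a list that holds one entry, the list of rows, each a list of 5 numbers: the gripper's target within -1 to 1 (fully open at 1, half-way at 0, shut at -1), then the shift along the tool's x, y, z in mm, then the turn about the tool's z in rad. In form: [[[grip, tx, ty, tz, yaw], ...]]. A call has 1 to 8 rows; each row is the pose to reach, as a shift and turn from the pose commanded when the call began, along the tool's axes at that moment; what a row does not reach only later rows make up. A row lasts 1/10 s, in which the tool goes at most 50 mm and 8.59 degrees, less where a joint would pass 70% of its speed; a pose out of reach is approached as far as the arm can. A call with a gripper value outside its range is refused whole. The fingers move at their own pace and stop on an object; "squeeze" is the grip in N (left out, the last holds). Time passes only in rows, so rows that repeat a pose let the fingers close. It gives the time, the measured TCP pose, the force, the opening and the grip force at its end, in the units of the state.
- bot.observe(): the state, without advancing time (a new reading comes with each control period).
- bot.camera(name): name is "scene" or "top" or "wrist"; returns a dict with "image" (400x640x3 uint8, red, green, blue), "camera_matrix" (3x3 intrinsics, pixels), "xyz" and "attitude" of the camera in the world; the wrist camera has in their place "mount" (4x4, takes a point from camera to tool coordinates, whose origin is the TCP and whose axes are the flange's). Camera axes: x right, y down, z forward; pixel columns grow to the right and rows downward; lengths in m; the calibration is good to about 2 mm. A picture is of the moment at which its call begins: read the wrist's pose just before it. There is no depth.
- bot.close_job(): hands the job in; it is judged then, once.
The state is a dict: "t": time; "joints": joint angles; "joint_velocities": joint speeds; "joint_efforts": joint torques, N m; "position": TCP position; "eef_rot": TCP orientation; "ft_force": force on the tool from outside, world axes, zero at the start; "torque": the same for the moment, N m; "grip_width": opening from 0.0 (shut) to 1.0 (fully open); "gripper_force": force on a finger pad.
Only numpy, scipy, OpenCV 4.12 (cv2) and the standard library are available. Lean on these libraries where they do the work, as an engineer would, in place of code of your own. Each camera call takes 0.05 s, during which the arm holds its last target. There are 200 camera calls.

## Working session

There is one attempt and no reset: what is moved stays moved. The work goes in short steps, Python scripts to look and compute and a tool call to move; the robot and the scene stay as the last step left them, time stands still between calls to the robot, and variables do not carry over. Pictures are saved under pics/ and viewed, at most 10 in all, crops included, and the job is handed in when it is done.

Besides the shell and the picture viewer there is one more tool, called after "Emit:" by a JSON object that holds its "op" and its "data", one argument or row to a line. send_rows: Moves the arm, as the interface text tells. Its arguments: {"type":"object","properties":{"motion":{"type":"array","items":{"type":"array","items":{"type":"array","items":{"type":"number"}}}},"squeeze":{"type":"number"}},"required":["motion"]}

```bash
mkdir -p pics
cat > h.py <<'E'
import numpy as np,cv2
from rig import bot
from scipy.spatial.transform import Rotation as R
def q2R(q): q=np.array(q); return R.from_quat([q[1],q[2],q[3],q[0]]).as_matrix()
def att(a):
    a=np.array(a); return a if a.shape==(3,3) else q2R(a)
def ray(uv,c,z):
    d=att(c['attitude'])@np.linalg.inv(c['camera_matrix'])@np.array([uv[0],uv[1],1.]); o=np.array(c['xyz'])
    return o+d*(z-o[2])/d[2]
def save(n,im): cv2.imwrite('pics/'+n+'.png',im[:,:,::-1])
E
python3 - <<'E'
from h import *
import pickle
s=bot.observe(); print({k:np.round(v,3) for k,v in s.items()})
C={}
for n in('top','scene'):
    c=bot.camera(n); C[n]=c; save(n,c['image']); print(n,c['xyz'],c['attitude'],c['camera_matrix'])
pickle.dump(C,open('c.pkl','wb'))
E
```

```text
{'t': np.float64(0.0), 'joints': array([ 1.195,  0.322, -0.07 ,  1.452,  0.023,  1.371, -0.057]), 'joint_velocities': array([-0.   ,  0.001,  0.001, -0.001,  0.   , -0.001,  0.   ]), 'joint_efforts': array([-0.0000e+00, -4.9358e+01, -3.8200e-01, -3.1433e+01,  1.3000e-02,
        1.1000e-02, -0.0000e+00]), 'position': array([ 0.247, -0.601,  0.303]), 'eef_rot': array([-0.001,  0.981,  0.194, -0.   ]), 'ft_force': array([-0.878, -0.335,  0.   ]), 'torque': array([ 0.016,  0.015, -0.009]), 'gripper_force': np.float64(0.0), 'grip_width': np.float64(0.997)}
top [ 0.33766712 -0.0741529   1.06917496] [-0.07427083  0.71082992 -0.69560773  0.07303804] [[361.550405     0.         321.90867847]
 [  0.         361.550405   193.51529457]
 [  0.           0.           1.        ]]
scene [1.1524584  0.45478483 1.14970311] [-0.13452961  0.38044662  0.86839751 -0.28818035] [[451.14922203   0.         324.01105194]
 [  0.         451.14922203 199.73861785]
 [  0.           0.           1.        ]]
```

View pics/top.png

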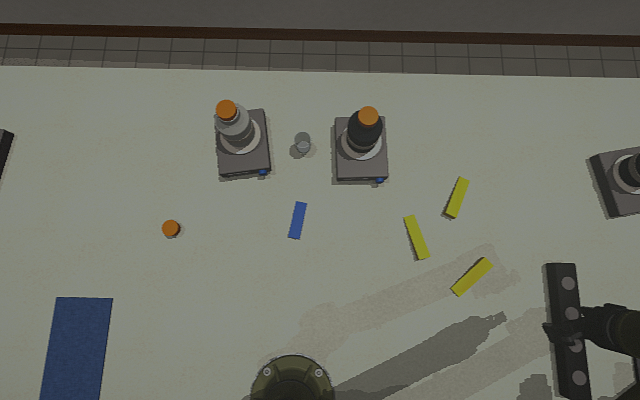

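View pics/scene.png

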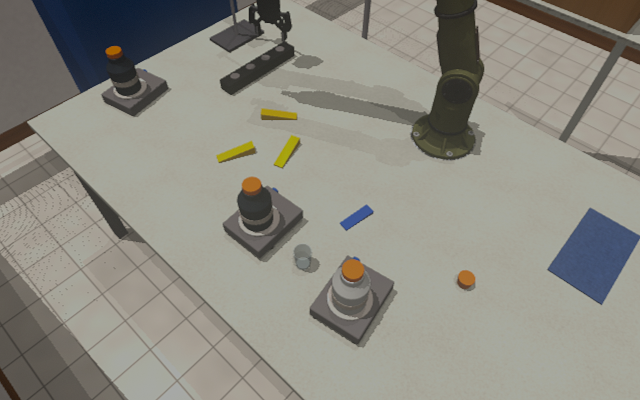

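The top view shows the target stirrer around (361,150) and three yellow wedges. The leftmost is at (416,237), the blue shim at (298,220), the beaker at (302,145) and the stopper at (171,228). A second dark-bottle stirrer on the far right (625,180) is out of reach.

Run:
```python
from h import *
import pickle
C=pickle.load(open('c.pkl','rb'))
for n in C:
    c=C[n]; im=c['image']; hsv=cv2.cvtColor(im,cv2.COLOR_RGB2HSV)
    for nm,lo,hi in(('yel',(22,120,80),(35,255,255)),('blue',(105,120,60),(125,255,255))):
        m=cv2.inRange(hsv,lo,hi)
        for k in cv2.findContours(m,cv2.RETR_EXTERNAL,cv2.CHAIN_APPROX_NONE)[0]:
            if 25<cv2.contourArea(k)<900:
                r=cv2.minAreaRect(k); b=cv2.boxPoints(r)
                print(n,nm,np.round(r[0]),np.round([ray(p,c,.0)[:2] for p in b],3).tolist())
t=C['top']['image'][95:275,190:500]; s=C['scene']['image'][90:300,180:400]
save('t2',cv2.resize(t,(775,450),interpolation=cv2.INTER_CUBIC)); save('s2',cv2.resize(s,(0,0),fx=2.8,fy=2.8,interpolation=cv2.INTER_CUBIC))
```

```text
top yel [471. 277.] [[0.297, -0.442], [0.387, -0.547], [0.36, -0.57], [0.27, -0.465]]
top yel [416. 237.] [[0.497, -0.311], [0.511, -0.345], [0.385, -0.389], [0.372, -0.356]]
top yel [457. 197.] [[0.512, -0.437], [0.628, -0.485], [0.615, -0.518], [0.501, -0.47]]
top blue [297. 220.] [[0.433, 0.028], [0.54, 0.008], [0.534, -0.024], [0.427, -0.004]]
scene yel [236. 153.] [[0.611, -0.522], [0.481, -0.484], [0.506, -0.433], [0.633, -0.472]]
scene yel [287. 152.] [[0.505, -0.349], [0.359, -0.404], [0.357, -0.359], [0.501, -0.307]]
scene yel [278. 114.] [[0.383, -0.54], [0.342, -0.584], [0.252, -0.489], [0.295, -0.446]]
scene blue [356. 217.] [[0.532, -0.025], [0.418, -0.008], [0.431, 0.024], [0.542, 0.006]]
scene blue [70. 35.] [[0.538, -1.889], [0.461, -1.908], [0.637, -1.221], [0.699, -1.217]]
```

View pics/t2.png

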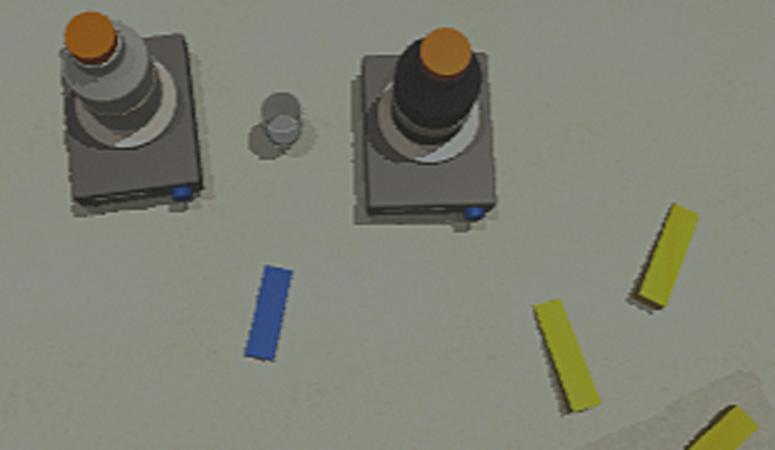

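View pics/s2.png

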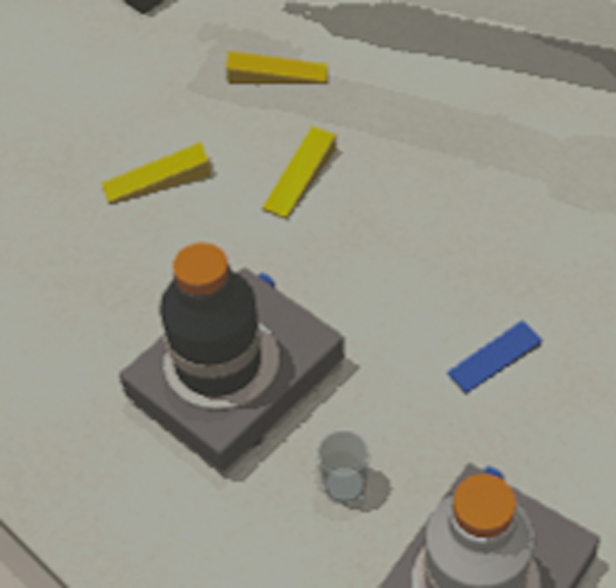

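The enlarged views show the chosen wedge with its thin end away from the robot, in crop t2 near (549,303), and its heel near (583,410). The target stirrer's upper front edge runs from (370,207) to (494,203) in t2. In s2 it runs from (250,272) to (343,345).

```bash
cat >> h.py <<'E'
def plan(gx,gy,yaw,z):
    """tool shift (mm) and turn so TCP at gx,gy,z with tool x (or -x) along world yaw"""
    s=bot.observe(); Rm=q2R(s['eef_rot']); p=np.array(s['position'])
    d=Rm.T@(np.array([gx,gy,z])-p)*1000
    cur=np.arctan2(Rm[1,0],Rm[0,0]); dy=-(yaw-cur)   # tool z down
    dy=(dy+np.pi/2)%np.pi-np.pi/2
    print('t',round(s['t'],2),'pos',p.round(4),'R',Rm.round(3).tolist(),'shift',d.round(1),'turn',round(dy,3),'f',np.round(s['ft_force'],1),'grip',round(s['grip_width'],3),'j',np.round(s['joints'],2))
E
python3 - <<'E'
from h import *
import pickle
C=pickle.load(open('c.pkl','rb'))
T=lambda p:(p[0]/2.5+190-.3,p[1]/2.5+95-.3)
S=lambda p:(p[0]/2.8+180-.3,p[1]/2.8+90-.3)
f=lambda c,P,z:print(np.round([ray(p,C[c],z)[:2] for p in P],4).tolist())
f('top',map(T,[(370,207),(494,203),(487,53),(363,57)]),.056)   # FL FR RR RL
f('scene',map(S,[(343,345),(250,272),(122,377),(222,455)]),.056)
f('scene',map(S,[(222,466),(122,389),(343,358)]),.014)
f('top',map(T,[(534,305),(561,299)]),.005); f('top',map(T,[(572,411),(599,404)]),.028)
f('scene',map(S,[(264,209),(287,215)]),.005); f('scene',map(S,[(311,128),(336,137)]),.028)
plan(.397,-.359,.285,.20)
E
```

```text
[[0.6005, -0.1147], [0.6084, -0.2581], [0.7943, -0.2527], [0.786, -0.1039]]
[[0.6119, -0.1054], [0.6109, -0.2496], [0.7976, -0.2448], [0.7905, -0.1]]
[[0.7854, -0.1117], [0.794, -0.2597], [0.6037, -0.1148]]
[[0.4979, -0.3129], [0.5058, -0.3452]]
[[0.3741, -0.3478], [0.3826, -0.3787]]
[[0.5072, -0.3409], [0.495, -0.3139]]
[[0.387, -0.3795], [0.3769, -0.3459]]
t 0.1 pos [ 0.2468 -0.6009  0.3029] R [[0.925, 0.38, -0.001], [0.38, -0.925, 0.002], [-0.0, -0.002, -1.0]] shift [ 230.8 -166.5  103.2] turn 0.105 f [ 0.2 -0.3  0.1] grip 0.997 j [ 1.2   0.32 -0.07  1.45  0.02  1.37 -0.06]
```

Emit:
{"op": "send_rows", "data": {
  "motion": [
    [[1,230,-167,103,0.1],[1,230,-167,103,0.1],[1,230,-167,103,0.1],[1,230,-167,103,0.1],[1,230,-167,103,0.1],[1,230,-167,103,0.1],[1,230,-167,103,0.1],[1,230,-167,103,0.1]]
  ],
  "squeeze": 60
}}

```text
t: 0.9
position: [0.3968, -0.3578, 0.2002]
eef_rot: [-0.001, 0.989, 0.146, -0.001]
ft_force: [0.3, -0.0, -0.2]
grip_width: 1.001
gripper_force: 0.0
```

```bash
cat >> h.py <<'E'
def wrist(n=None):
    s=bot.observe(); c=bot.camera('wrist'); M=np.array(c['mount']); Rm=q2R(s['eef_rot'])
    c['attitude']=Rm@M[:3,:3]; c['xyz']=np.array(s['position'])+Rm@M[:3,3]
    if n: save(n,c['image'])
    return c
def yel(c):
    m=cv2.inRange(cv2.cvtColor(c['image'],cv2.COLOR_RGB2HSV),(22,120,60),(35,255,255))
    for k in cv2.findContours(m,cv2.RETR_EXTERNAL,cv2.CHAIN_APPROX_NONE)[0]:
        if cv2.contourArea(k)>300:
            b=cv2.boxPoints(cv2.minAreaRect(k)); print('box',b.round().tolist(),'z5',np.round([ray(p,c,.005)[:2] for p in b],3).tolist(),'z28',np.round([ray(p,c,.028)[:2] for p in b],3).tolist())
E
python3 -c "
from h import *
plan(.396,-.358,.28,.076); c=wrist('w1'); yel(c)"
```

```text
t 0.9 pos [ 0.3968 -0.3578  0.2002] R [[0.957, 0.289, -0.001], [0.289, -0.957, 0.001], [-0.001, -0.001, -1.0]] shift [ -0.7   0.2 124.2] turn 0.014 f [ 0.3 -0.  -0.2] grip 1.001 j [ 0.9   0.17 -0.23  1.86  0.04  1.12 -0.63]
box [[368.0, 299.0], [411.0, 287.0], [419.0, 315.0], [376.0, 327.0]] z5 [[0.3, -0.439], [0.326, -0.476], [0.297, -0.497], [0.269, -0.459]] z28 [[0.314, -0.43], [0.339, -0.464], [0.312, -0.483], [0.286, -0.448]]
box [[450.0, 262.0], [499.0, 245.0], [515.0, 290.0], [466.0, 307.0]] z5 [[0.363, -0.502], [0.394, -0.539], [0.353, -0.578], [0.32, -0.54]] z28 [[0.372, -0.488], [0.401, -0.522], [0.363, -0.557], [0.333, -0.522]]
box [[300.0, 56.0], [341.0, 56.0], [341.0, 217.0], [300.0, 217.0]] z5 [[0.499, -0.31], [0.509, -0.342], [0.377, -0.385], [0.366, -0.348]] z28 [[0.497, -0.312], [0.505, -0.341], [0.385, -0.381], [0.375, -0.347]]
box [[450.0, 84.0], [553.0, -30.0], [586.0, 0.0], [483.0, 114.0]] z5 [[0.514, -0.434], [0.61, -0.475], [0.6, -0.509], [0.5, -0.471]] z28 [[0.51, -0.426], [0.598, -0.463], [0.589, -0.494], [0.498, -0.459]]
```

View pics/w1.png

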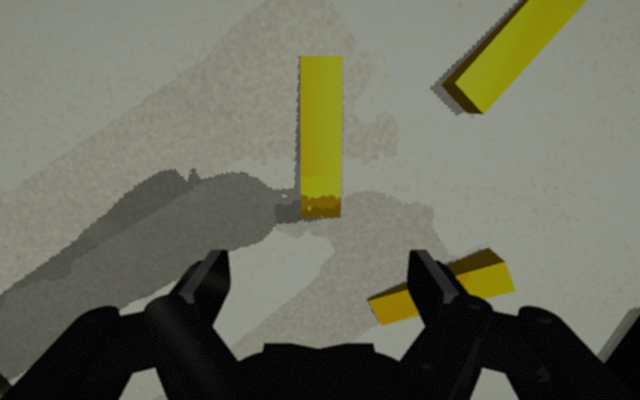

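The wrist view shows the chosen wedge at (300–341, 56–217), centred and square between the fingers. Its thin end is at the far side, so I'll descend and grip.

Emit:
{"op": "send_rows", "data": {
  "motion": [
    [[1,-1,0,50,0.01],[1,-1,0,100,0.01],[1,-1,0,123,0.01],[1,-1,0,124,0.01],[-1,-1,0,124,0.01],[-1,-1,0,124,0.01],[-1,-1,0,124,0.01],[-1,-1,0,124,0.01]]
  ]
}}

```text
t: 1.75
position: [0.3964, -0.3609, 0.0791]
eef_rot: [0.002, 0.99, 0.139, 0.001]
ft_force: [1.6, -0.6, -0.4]
grip_width: 0.377
gripper_force: 59.9
```

Emit:
{"op": "send_rows", "data": {
  "motion": [
    [[-1,0,0,0,0],[-1,0,0,0,0],[-1,0,0,-10,0],[-1,0,0,-20,0],[-1,0,0,-20,0]]
  ]
}}

```text
t: 2.25
position: [0.3962, -0.3604, 0.0989]
eef_rot: [0.001, 0.99, 0.139, 0.001]
ft_force: [0.1, -1.3, -0.5]
grip_width: 0.384
gripper_force: 60.1
```

```bash
python3 -c "
from h import *
# tip depth -20 -> grasp (wedge x -45) 130 behind front edge
y=.045; g=np.array([.606,-.184])-.130*np.array([np.cos(y),np.sin(y)]); print(g)
plan(g[0],g[1],y,.096); c=wrist(); yel(c)"
```

```text
[ 0.4761316  -0.18984803]
t 2.25 pos [ 0.3962 -0.3604  0.0989] R [[0.961, 0.276, 0.002], [0.276, -0.961, -0.002], [0.002, 0.003, -1.0]] shift [ 123.9 -141.8    2.7] turn 0.235 f [ 0.1 -1.3 -0.5] grip 0.384 j [ 0.89  0.29 -0.23  1.94  0.08  0.92 -0.67]
box [[424.0, 382.0], [433.0, 370.0], [465.0, 396.0], [455.0, 407.0]] z5 [[0.31, -0.461], [0.322, -0.464], [0.306, -0.494], [0.294, -0.492]] z28 [[0.332, -0.444], [0.342, -0.446], [0.329, -0.473], [0.318, -0.471]]
box [[517.0, 332.0], [545.0, 296.0], [633.0, 362.0], [605.0, 399.0]] z5 [[0.366, -0.505], [0.396, -0.509], [0.365, -0.593], [0.331, -0.592]] z28 [[0.38, -0.482], [0.406, -0.485], [0.379, -0.557], [0.35, -0.557]]
box [[274.0, 7.0], [354.0, 7.0], [355.0, 306.0], [275.0, 306.0]] z5 [[0.505, -0.307], [0.516, -0.343], [0.356, -0.396], [0.342, -0.347]] z28 [[0.5, -0.311], [0.509, -0.343], [0.372, -0.388], [0.359, -0.346]]
box [[511.0, 67.0], [602.0, -34.0], [670.0, 29.0], [579.0, 129.0]] z5 [[0.512, -0.427], [0.563, -0.449], [0.55, -0.495], [0.494, -0.476]] z28 [[0.506, -0.415], [0.55, -0.434], [0.538, -0.473], [0.491, -0.457]]
```

Emit:
{"op": "send_rows", "data": {
  "motion": [
    [[-1,30,-40,0,0.06],[-1,55,-75,0,0.12],[-1,80,-105,0,0.18],[-1,100,-130,0,0.24],[-1,115,-140,0,0.24],[-1,115,-142,0,0.24],[-1,115,-142,0,0.24],[-1,115,-142,0,0.24]]
  ]
}}

```text
t: 3.1
position: [0.4657, -0.1928, 0.0966]
eef_rot: [0.0, 1.0, 0.019, -0.001]
ft_force: [0.3, -0.4, -0.6]
grip_width: 0.382
gripper_force: 60.1
```

```bash
python3 -c "
from h import *
plan(.476,-.19,.045,.079); c=wrist('w2'); yel(c)
im=c['image']; m=cv2.inRange(cv2.cvtColor(im,cv2.COLOR_RGB2HSV),(100,100,30),(128,255,255))
for k in cv2.findContours(m,0,1)[0]:
    if cv2.contourArea(k)>60: print('blue',cv2.boundingRect(k))
import pickle; pickle.dump(c,open('w2.pkl','wb'))"
```

```text
t 3.1 pos [ 0.4657 -0.1928  0.0966] R [[0.999, 0.038, -0.001], [0.038, -0.999, -0.001], [-0.001, 0.0, -1.0]] shift [10.5 -2.4 17.6] turn -0.007 f [ 0.3 -0.4 -0.6] grip 0.382 j [ 0.62  0.24 -0.31  2.01  0.09  0.9  -1.27]
box [[274.0, 7.0], [354.0, 7.0], [355.0, 307.0], [275.0, 307.0]] z5 [[0.583, -0.167], [0.585, -0.204], [0.419, -0.217], [0.417, -0.167]] z28 [[0.577, -0.17], [0.578, -0.202], [0.436, -0.213], [0.434, -0.17]]
blue (0, 111, 16, 177)
```

View pics/w2.png

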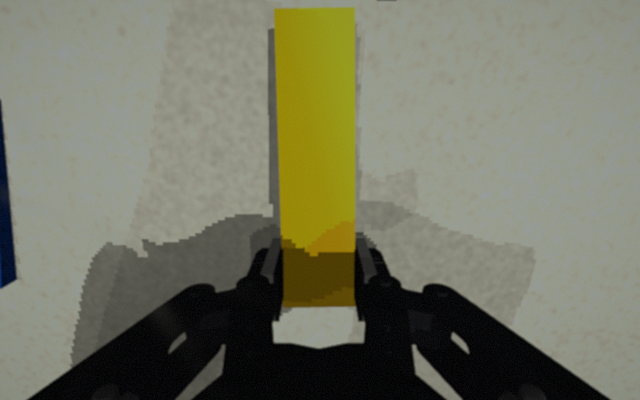

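The wrist view shows the wedge held square, with its thin end at the top at row 7. The blue shim is well clear on the left, at columns 0–16.

Emit:
{"op": "send_rows", "data": {
  "motion": [
    [[-1,0,-4,8,0],[-1,0,-5,14,0],[-1,0,-5,17,0],[-1,0,-5,18,0],[-1,0,-5,18,0]]
  ]
}}

```text
t: 3.65
position: [0.4659, -0.1864, 0.079]
eef_rot: [-0.0, 1.0, 0.02, -0.001]
ft_force: [-2.6, 0.6, 5.5]
grip_width: 0.385
gripper_force: 60.7
```

```bash
python3 -c "
from h import *
plan(.476,-.19,.045,.079)
c=bot.camera('top'); save('t3',cv2.resize(c['image'][140:300,250:470],None,fx=3.5,fy=3.5,interpolation=2))"
```

```text
t 3.65 pos [ 0.4659 -0.1864  0.079 ] R [[0.999, 0.04, -0.002], [0.04, -0.999, 0.0], [-0.002, -0.0, -1.0]] shift [10.  4.  0.] turn -0.005 f [-2.6  0.6  5.5] grip 0.385 j [ 0.61  0.26 -0.31  2.03  0.11  0.86 -1.29]
```

View pics/t3.png

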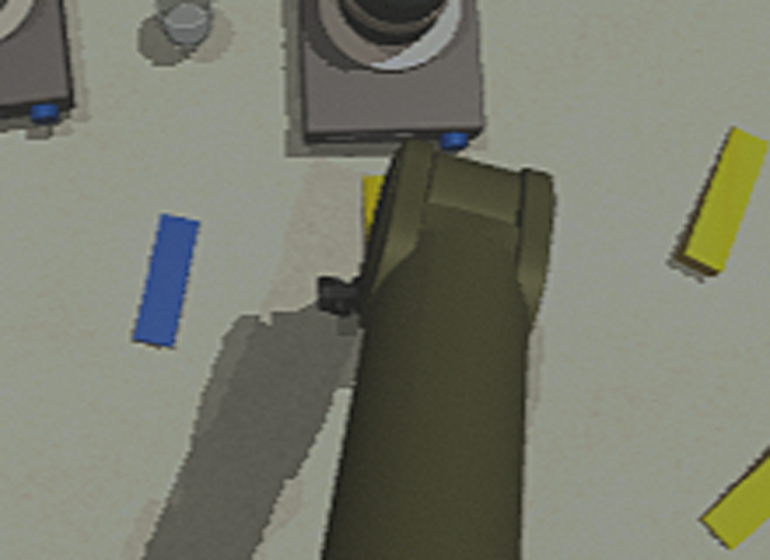

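The top view shows the visible corner of the thin end at crop (362,177), on the bench. It is about 28 mm short of the front edge (row 143) and within about 5 mm of its middle. I'll push in now.

Emit:
{"op": "send_rows", "data": {
  "motion": [
    [[-1,10,0,-1,0],[-1,20,0,-1,0],[-1,30,0,-1,0],[-1,40,0,-1,0],[-1,50,0,-1,0],[-1,58,0,-1,0],[-1,65,0,-1,0],[-1,65,0,-1,0]]
  ]
}}

```text
t: 4.5
position: [0.5324, -0.1836, 0.0799]
eef_rot: [-0.0, 1.0, 0.02, 0.0]
ft_force: [0.1, 0.7, 0.2]
grip_width: 0.382
gripper_force: 60.1
```

Emit:
{"op": "send_rows", "data": {
  "motion": [
    [[-1,2,0,0,0],[-1,4,0,0,0],[-1,6,0,0,0],[-1,6,0,0,0]]
  ]
}}

```text
t: 4.9
position: [0.5375, -0.1837, 0.08]
eef_rot: [0.0, 1.0, 0.02, 0.0]
ft_force: [0.2, 0.0, -0.6]
grip_width: 0.383
gripper_force: 60.1
```

Emit:
{"op": "send_rows", "data": {
  "motion": [
    [[-1,2,0,0,0],[-1,4,0,0,0],[-1,6,0,0,0],[-1,6,0,0,0]]
  ]
}}

```text
t: 5.3
position: [0.543, -0.1834, 0.0795]
eef_rot: [-0.0, 1.0, 0.02, -0.001]
ft_force: [-1.1, -0.5, -2.0]
grip_width: 0.381
gripper_force: 59.9
```

Emit:
{"op": "send_rows", "data": {
  "motion": [
    [[-1,2,0,0,0],[-1,4,0,0,0],[-1,5,0,0,0],[-1,5,0,0,0]]
  ]
}}

```text
t: 5.7
position: [0.545, -0.1834, 0.0791]
eef_rot: [-0.0, 1.0, 0.02, -0.004]
ft_force: [-10.5, 1.0, 5.3]
grip_width: 0.382
gripper_force: 60.7
```

Emit:
{"op": "send_rows", "data": {
  "motion": [
    [[-1,2,0,0,0],[-1,4,0,0,0],[-1,5,0,0,0],[-1,5,0,0,0]]
  ]
}}

```text
t: 6.1
position: [0.5491, -0.1835, 0.0791]
eef_rot: [-0.0, 1.0, 0.019, -0.005]
ft_force: [-13.1, -0.2, 6.8]
grip_width: 0.384
gripper_force: 61.0
```

Emit:
{"op": "send_rows", "data": {
  "motion": [
    [[-1,2,0,0,0],[-1,4,0,0,0],[-1,6,0,0,0],[-1,6,0,0,0],[-1,6,0,0,0]]
  ]
}}

```text
t: 6.6
position: [0.5544, -0.1836, 0.0791]
eef_rot: [-0.0, 1.0, 0.019, -0.006]
ft_force: [-15.1, -0.2, 7.9]
grip_width: 0.38
gripper_force: 61.0
```

```bash
python3 -c "
from h import *
plan(.55,-.18,.04,.079); c=wrist('w4'); yel(c)"
```

```text
t 6.6 pos [ 0.5544 -0.1836  0.0791] R [[0.999, 0.038, -0.012], [0.038, -0.999, -0.0], [-0.012, -0.0, -1.0]] shift [-4.3 -3.8  0.1] turn -0.002 f [-15.1  -0.2   7.9] grip 0.38 j [ 0.53  0.42 -0.3   1.82  0.15  0.94 -1.38]
box [[278.0, 177.0], [354.0, 175.0], [358.0, 305.0], [282.0, 307.0]] z5 [[0.593, -0.162], [0.596, -0.199], [0.521, -0.206], [0.518, -0.164]] z28 [[0.599, -0.165], [0.601, -0.196], [0.538, -0.202], [0.536, -0.166]]
```

View pics/w4.png

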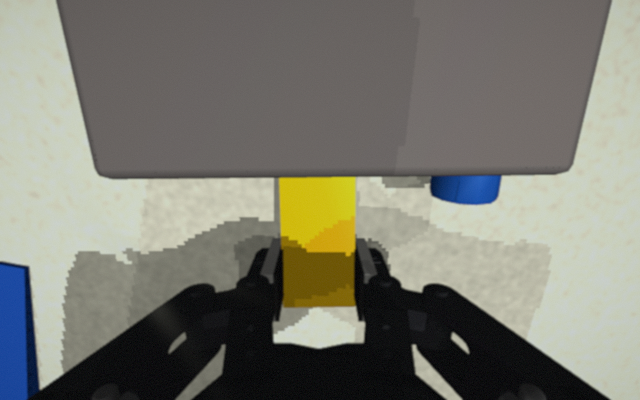

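The wedge is in straight, about 6 mm from the middle: the housing spans columns 97–573 and the wedge is centred at 316. It is roughly 61 mm deep, with push force rising to 15 N. I'll release it.

Emit:
{"op": "send_rows", "data": {
  "motion": [
    [[-0.2,0,0,0,0],[0.2,0,0,0,0],[0.3,0,0,0,0],[0.3,0,0,0,0],[0.3,-3,0,-20,0],[0.3,-5,0,-50,0],[0.3,-20,0,-90,0],[0.3,-40,0,-130,0]]
  ]
}}

```text
t: 7.45
position: [0.5198, -0.1838, 0.2113]
eef_rot: [-0.0, 1.0, 0.021, 0.001]
ft_force: [0.7, -1.0, 0.5]
grip_width: 0.653
gripper_force: 0.0
```

Emit:
{"op": "send_rows", "data": {
  "motion": [
    [[0.3,-20,0,-20,0],[0.3,-20,0,-20,0],[0.3,-20,0,-20,0]]
  ]
}}

```text
t: 7.75
position: [0.4998, -0.1852, 0.2303]
eef_rot: [0.0, 1.0, 0.02, 0.001]
ft_force: [0.0, -0.2, -0.0]
grip_width: 0.654
gripper_force: 0.0
```

```bash
python3 -c "
from h import *
plan(.55,-.18,.04,.079); c=wrist('w5'); yel(c)"
```

```text
t 7.75 pos [ 0.4998 -0.1852  0.2303] R [[0.999, 0.04, 0.002], [0.04, -0.999, -0.001], [0.002, 0.001, -1.0]] shift [ 50.   -3.4 151.4] turn -0.0 f [ 0.  -0.2 -0. ] grip 0.654 j [ 0.61  0.14 -0.32  1.83  0.05  1.18 -1.27]
box [[542.0, 326.0], [634.0, 291.0], [647.0, 327.0], [555.0, 362.0]] z5 [[0.336, -0.454], [0.387, -0.546], [0.34, -0.578], [0.284, -0.484]] z28 [[0.354, -0.433], [0.401, -0.518], [0.358, -0.547], [0.307, -0.46]]
box [[577.0, 184.0], [639.0, 86.0], [668.0, 104.0], [607.0, 203.0]] z5 [[0.508, -0.446], [0.603, -0.476], [0.588, -0.509], [0.49, -0.482]] z28 [[0.513, -0.425], [0.601, -0.453], [0.587, -0.484], [0.496, -0.459]]
box [[298.0, 67.0], [337.0, 67.0], [337.0, 148.0], [298.0, 148.0]] z5 [[0.606, -0.162], [0.608, -0.197], [0.535, -0.201], [0.533, -0.163]] z28 [[0.604, -0.163], [0.605, -0.196], [0.538, -0.2], [0.537, -0.165]]
```

View pics/w5.png

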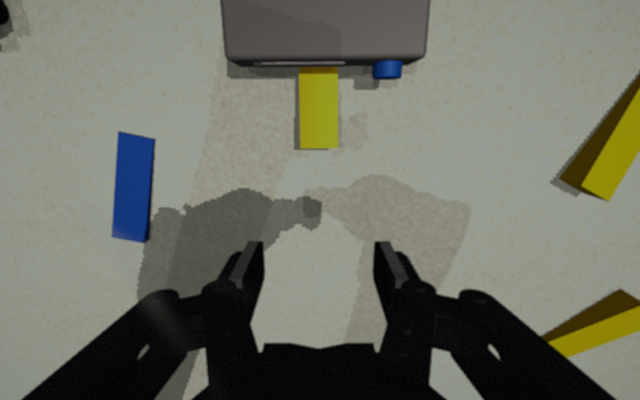

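The wedge sits straight at columns 298–337, with about 69 mm showing and so about 61 mm under the edge. The gripper is clear and the shim hasn't moved.

```bash
python3 -c "
from rig import bot
print(bot.close_job())"
```

```text
the job is handed in; nothing more can be done
None
```

I pushed the yellow wedge straight in under the dark-bottle stirrer, about 61 mm deep and 6 mm off the middle; the push reached 15 N, and I released it and handed the job in at about 8 s. The edge lift (about 2 mm) is estimated from the push distance, and the hand-in gave no verdict.

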